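# Clip a test panel into the sloping inspection stand

## Task

Take the taller of the two steel test panels out of its rest by its black grip bar and press its bare lower edge between the sprung leaves of the sloping clip on the inspection stand until it is fully home on the clip's floor, square and roughly centred; then let go. Leave the shorter panel in its rest and do not knock the flask or the small beaker about.

Things in the scene. Friction and masses are not known exactly. Their poses are not given: they have to be found in the camera images.
- tall_panel: The taller of two loose steel test panels, about 0.11 kg: plate 60 mm wide (its x), 5 mm thick (y), 65 mm high, topped by a black plastic grip bar 40 mm wide (x), 12 mm thick (y), 30 mm high, 95 mm high in all. Origin: centre of the lower edge; z up to the bar. Same both ways round. It starts upright in a fixed rest and lifts straight out.
- short_panel: The shorter of two loose steel test panels, about 0.11 kg: plate 60 mm wide (its x), 5 mm thick (y), 40 mm high, topped by a black plastic grip bar 40 mm wide (x), 12 mm thick (y), 30 mm high, 70 mm high in all. Origin: centre of the lower edge; z up to the bar. Same both ways round. It starts upright in a fixed rest and lifts straight out.
- rest_tall: Fixed low grey plastic block in which the taller panel stands: 84 mm (x) by 44 mm (y) by 26 mm high, with a slot along x, 7 mm wide, 20 mm deep, its floor 6 mm above the worktop. Origin: under its centre.
- rest_short: Fixed low grey plastic block in which the shorter panel stands: 84 mm (x) by 44 mm (y) by 26 mm high, with a slot along x, 7 mm wide, 20 mm deep, its floor 6 mm above the worktop. Origin: under its centre.
- clip: Sprung clip on the fixed inspection stand (grey base). Origin: centre of the clip's floor, 85 mm above the worktop. z: out of the mouth, leaning 28 degrees from vertical to the robot's side; the panel goes in along -z. x: along the 50 mm long clip, away from the robot and rising 28 degrees, open at both ends: the panel's width lies along it. y: level, across the panel's thickness.
- clip_mouth (a point): Centre of the clip's mouth, 36 mm out from its floor along z, same axes. Two spring-steel leaves, on the +y and -y sides, flare to rolled lips here (16 mm clear) and almost meet at a nip 18 mm above the floor. Pushing the panel's edge through takes 5 to 15 N, less once through; the leaves hold it by friction. Low fixed rails leave 9 mm for the edge at the floor.
- jaw_left (a joint): Leaf on the clip's +y side: hinge angle in rad, 0 closed (leaves nearly touching), grows as it parts, about 0.15 with the panel between the leaves; springs back.
- jaw_right (a joint): The same for the leaf on the -y side.
- flask: Bystander: small conical glass flask, 49 mm across, 71 mm high; origin under its centre.
- small_beaker: Bystander: small glass beaker, 53 by 58 mm, 58 mm high; origin under its centre.
There are look-alikes about, which are no part of the job. Leave any orange look-alike of the part that bears clip alone.

How it is judged:
By the outcome, as a careful person would: the job done as asked, in the order asked, and still so for the second after the job is handed in, with the robot touching nothing.
It also fails if it takes over 51 s, if anything falls off the work surface, if the arm or the gripper's body presses on something with over 40 N, if the wrist force passes 120 N, or if a joint passes its speed limit or range.

## Robot

A 6-joint arm with a two-finger parallel gripper is mounted at the origin on a cart in front of the work surface, level with it; the furniture and walls round the work are solid. World frame = base frame: x ahead of the robot, y to its left, z up, the work surface at z = 0. Lengths are in m, angles in rad, forces in N, time in s.
With the tool pointing down it reaches from about 0.425 to 0.95 m from the base axis. Payload 3.5 kg.
Tool frame: the origin (TCP) lies midway between the tips of the shut fingers; the grasp point (between the pads) lies 19 mm behind it (ctrl.hold_point_z is the distance from the TCP to the grasp point, in m); z points along the fingers, y is the line along which they close (so a half turn about z gives the same grasp; the last joint's range is limited). The gripper opens to 85 mm and grips with 20 to 120 N. Pads are 22 mm wide; open, the fingers measure 114 mm over their backs; the gripper's body (76 mm by 85 mm) begins 54 mm behind the grasp point. The pads swing forward as they close: fully open they stand 13 mm farther back than shut.
Start: joints at [1.153, 0.286, 1.577, -0, 1.279, -0.15], TCP at [0.179, 0.651, 0.231] pointing down, gripper open.
Joint ranges: [-2.77, 2.77], [-0.9, 2.22], [0.21, 2.48], [-1.53, 4.67], [0.24, 2.81], [-2.84, 2.84]. Speed limits (rad/s): [2.79, 2.79, 3.14, 3.14, 3.14, 3.14].

## Interface

Orientations are given as a unit quaternion [x, y, z, w].
In Python, from plant import readout, cams, sign_off, ctrl gives the robot as it stands. The module is installed in compiled form; this text tells all that it offers.
- The arm moves only by the tool step_arm, never from a script. Its argument "increments" is a list of rows, each a list of 2 entries, a list of its own where there are three numbers: the shift along the world's x, y, z in mm, then the turn, a rotation vector about the world's x, y, z in rad. In form: [[[x, y, z], [rx, ry, rz]], ...]. A call has 1 to 8 rows; each row shifts and turns the commanded pose from where the row before left it; what a row does not reach is not made up. A row lasts 1/12 s, in which the tool goes at most 41.7 mm and 7.16 degrees, less where a joint would pass 70% of its speed; a pose out of reach is approached as far as the arm can. A call is refused whole if a number of a shift passes 41.7 or a number of a turn 0.125, either way. A call with a gripper value outside its range is refused whole. "fingers" is the opening, from -1 (shut) to 1 (fully open), set as the call begins (left out, the last holds). The fingers move at their own pace and stop on an object; "grip_force" is the grip in N (left out, the last holds). Time passes only in rows, so rows that do not move let the fingers close. It gives the time, the measured TCP pose, the force, the opening and the grip force at its end, in the units of the state.
- readout.get_state(): the state, without advancing time (a new reading comes with each control period).
- cams.read_camera(name): name is "scene" or "top" or "wrist"; returns the picture (400x640x3 uint8, red, green, blue); there is no depth.
- cams.get_calibration(name): a dict with "fx", "fy", "cx", "cy" (pixels), "distortion" ([k1, k2, p1, p2, k3] as OpenCV has them; the pictures are not rectified), "eye" and "rotation" of the camera in the world; the wrist camera has in their place "T_tool_cam" (4x4, takes a point from camera to tool coordinates, whose origin is the TCP and whose axes are the flange's). Camera axes: x right, y up, looking along -z (the intrinsics and any distortion apply to the point x, -y, -z); pixel columns grow to the right and rows downward; lengths in m; the calibration is good to about 2 mm. A picture is of the moment at which its call begins: read the wrist's pose just before it. get_calibration takes no time and is no camera call.
- sign_off(): hands the job in; it is judged then, once.
The state is a dict: "time": time; "qpos": joint angles; "dq": joint speeds; "joint_efforts": joint torques, N m; "eef_pos": TCP position; "tcp_rot": TCP orientation; "contact_force": force on the tool from outside, world axes, zero at the start; "wrist_torque": the same for the moment, N m; "opening": opening from 0.0 (shut) to 1.0 (fully open); "finger_force": force on a finger pad.
Only numpy, scipy, OpenCV 4.12 (cv2) and the standard library are available. Lean on these libraries where they do the work, as an engineer would, in place of code of your own. Each camera call takes 0.05 s, during which the arm holds its last target. There are 200 camera calls.

## Working session

There is one attempt and no reset: what is moved stays moved. The work goes in short steps, Python scripts to look and compute and a tool call to move; the robot and the scene stay as the last step left them, time stands still between calls to the robot, and variables do not carry over. Pictures are saved under pics/ and viewed, at most 10 in all, crops included, and the job is handed in when it is done.

Besides the shell and the picture viewer there is one more tool, called after "Emit:" as name(argument=value, ...) on one line, values as JSON. step_arm: Moves the arm, as the interface text tells. Its arguments: {"type":"object","properties":{"increments":{"type":"array","items":{"type":"array"}},"fingers":{"type":"number"},"grip_force":{"type":"number"}},"required":["increments"]}

```bash
mkdir -p pics
cat > h.py <<'E'
import numpy as np, cv2
from plant import readout, cams, sign_off, ctrl
def ray(n,u,v):
    c=cams.get_calibration(n)
    K=np.array([[c['fx'],0,c['cx']],[0,c['fy'],c['cy']],[0,0,1.]])
    p=cv2.undistortPoints(np.array([[[u,v]]],float),K,np.array(c['distortion']))[0,0]
    d=np.array([p[0],-p[1],-1.])
    if 'eye' in c: R=np.array(c['rotation']);e=np.array(c['eye'])
    else:
        from scipy.spatial.transform import Rotation as Ro
        s=readout.get_state();T=np.array(c['T_tool_cam']);Rt=Ro.from_quat(s['tcp_rot']).as_matrix()
        R=Rt@T[:3,:3];e=Rt@T[:3,3]+np.array(s['eef_pos'])
    d=R@d
    return e,d/np.linalg.norm(d)
def onz(n,u,v,z):
    e,d=ray(n,u,v);return e+d*(z-e[2])/d[2]
def tri(a,b):
    (e1,d1),(e2,d2)=ray(*a),ray(*b)
    t=np.linalg.lstsq(np.c_[d1,-d2],e2-e1,rcond=None)[0]
    p,q=e1+t[0]*d1,e2+t[1]*d2
    return (p+q)/2,np.linalg.norm(p-q)
def snap(n,f):
    im=cams.read_camera(n);cv2.imwrite('pics/'+f,im[...,::-1]);return im
E
python3 - <<'E'
from h import *
np.set_printoptions(precision=4,suppress=True)
for n in('scene','top','wrist'):
    snap(n,n+'0.png');print(n,cams.get_calibration(n))
print(readout.get_state(),ctrl.hold_point_z)
E
```

```text
scene {'fx': 424.3250128309433, 'fy': 424.3250128309433, 'cx': 316.8640271644277, 'cy': 203.87873009707292, 'distortion': array([0.0017, 0.    , 0.    , 0.    , 0.    ]), 'eye': array([ 0.1085, -0.7383,  0.5458]), 'rotation': array([ 0.4788, -0.1458, -0.2481,  0.8294])}
top {'fx': 416.7457507824411, 'fy': 416.7457507824411, 'cx': 317.2496409970932, 'cy': 208.46826033958376, 'distortion': array([0.0039, 0.    , 0.    , 0.    , 0.    ]), 'eye': array([ 0.3942, -0.0645,  1.1099]), 'rotation': array([ 0.0465, -0.0502, -0.6943,  0.7164])}
wrist {'fx': 326.7716143973452, 'fy': 326.7716143973452, 'cx': 313.7638692566464, 'cy': 200.203400077066, 'distortion': array([-0.0108,  0.    ,  0.    ,  0.    ,  0.    ]), 'T_tool_cam': array([[-0.    ,  0.9481,  0.318 ,  0.0816],
       [ 1.    , -0.0003,  0.001 ,  0.0008],
       [ 0.0011,  0.318 , -0.9481, -0.1428],
       [ 0.    ,  0.    ,  0.    ,  1.    ]])}
{'time': 0.15, 'qpos': array([ 1.153 ,  0.287 ,  1.5779, -0.    ,  1.2786, -0.15  ]), 'dq': array([ 0.0008, -0.0018, -0.0068,  0.0015,  0.0007, -0.0016]), 'joint_efforts': array([ -0.0004, -40.6605, -29.3142,  -0.0002,   0.004 ,   0.    ]), 'eef_pos': array([0.1784, 0.6505, 0.2302]), 'tcp_rot': array([ 0.1335,  0.991 , -0.0009, -0.0002]), 'contact_force': array([-0.1506, -0.8786,  0.3943]), 'wrist_torque': array([-0.0153,  0.0015,  0.0259]), 'finger_force': 0.0, 'opening': 0.9966581852231083} 0.0187
```

View pics/scene0.png

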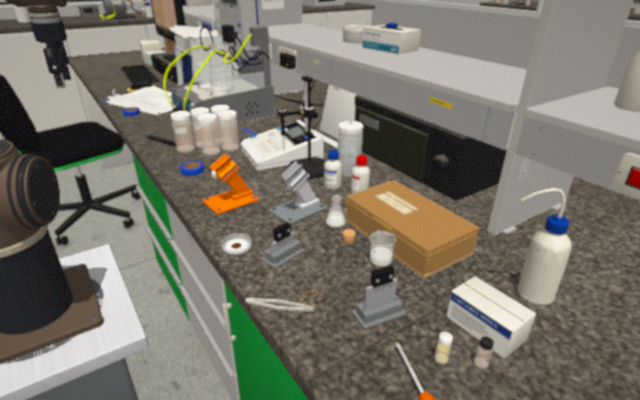

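View pics/top0.png

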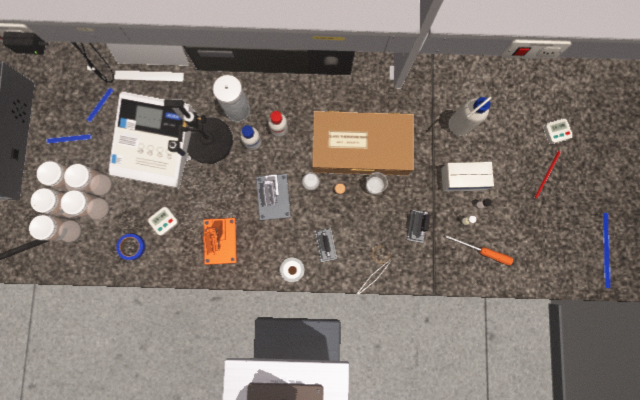

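The scene picture shows the tall panel at (380,295), the short panel at (283,242), the grey clip stand at (298,192) and the orange look-alike at (230,185). In the top picture the same things are at (420,225), (326,244), (272,196) and (220,240).

Candidates for the panel: scene (380,295), with the taller plate, and scene (283,242), the short one. I choose (380,295). For the clip, the grey one at (298,192), not the orange one. Checking both in a crop.

```bash
sed -i "s/R=np.array(c\['rotation'\])/R=Ro.from_quat(c['rotation']).as_matrix()/; s/^        from scipy.*$//; 1a from scipy.spatial.transform import Rotation as Ro" h.py
python3 - <<'E'
import cv2,numpy as np
s=cv2.imread('pics/scene0.png');t=cv2.imread('pics/top0.png')
r=lambda im,a,b,c,d,k:cv2.resize(im[b:d,a:c],None,fx=k,fy=k,interpolation=cv2.INTER_CUBIC)
A=np.hstack([r(s,340,255,410,325,4),r(s,265,155,335,225,4)])
B=np.hstack([r(t,400,200,440,250,7)[:300],r(t,250,165,290,225,7)[:300]]) 
B=np.hstack([r(t,398,203,438,243,7),r(t,252,172,292,222,7)[:280]])
B=B[:280]
cv2.imwrite('pics/c1.png',np.vstack([A,B]))
E
```

```text
(no output)
```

View pics/c1.png

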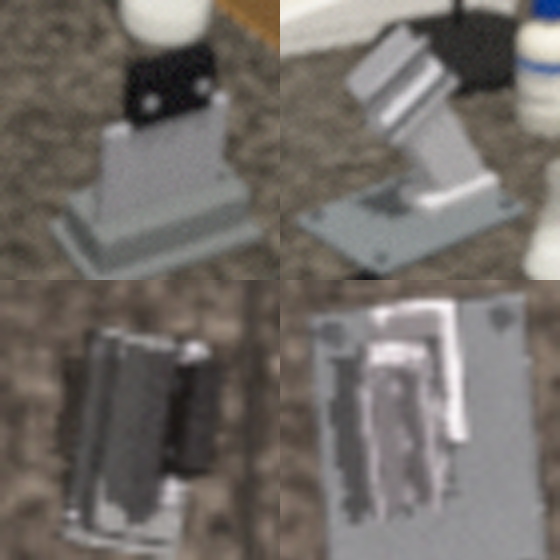

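Run:
```python
from h import *
np.set_printoptions(precision=3,suppress=True)
for nm,p,z in [('bar',(425.5,221),.101),('bar1',(426.5,213.5),.101),('bar2',(424,229.5),.101),('shortbar',(326,244),.076),('clip',(309.5-280+252,190),.12),('clipc',(252+120/7,172+160/7),.12),('base corners',(258,178),.01),('',(286,175),.01),('',(290,216),.01),('flask',(311,181),.07),('beaker',(375,184),.058)]:
    print(nm,onz('top',*p,z))
print(tri(('top',425.5,221),('scene',382.5,268)))
```

```text
bar [ 0.511 -0.332  0.101]
bar1 [ 0.529 -0.335  0.101]
bar2 [ 0.49  -0.329  0.101]
shortbar [ 0.449 -0.092  0.076]
clip [0.573 0.02  0.12 ]
clipc [0.56  0.049 0.12 ]
base corners [0.623 0.094 0.01 ]
 [0.634 0.019 0.01 ]
 [0.523 0.004 0.01 ]
flask [ 0.607 -0.05   0.07 ]
beaker [ 0.607 -0.214  0.058]
(array([ 0.511, -0.332,  0.1  ]), np.float64(0.0006479356100637389))
```

Emit:
step_arm(increments=[[[18,-33,4],[0,0,0]],[[18,-33,4],[0,0,0]],[[18,-33,4],[0,0,0.05]],[[18,-33,4],[0,0,0.05]],[[18,-33,4],[0,0,0]],[[18,-33,4],[0,0,0]],[[18,-33,4],[0,0,0]],[[18,-33,4],[0,0,0]]])

```text
time: 0.82
eef_pos: [0.3228, 0.3852, 0.2632]
tcp_rot: [0.084, 0.997, -0.0, -0.0]
contact_force: [1.4, -0.2, 0.9]
opening: 1.002
finger_force: 0.0
```

Emit:
step_arm(increments=[[[18,-33,4],[0,0,0]],[[18,-33,4],[0,0,0]],[[18,-33,4],[0,0,0]],[[18,-33,4],[0,0,0]],[[18,-33,4],[0,0,0]],[[18,-33,4],[0,0,0]],[[18,-33,4],[0,0,0]],[[18,-33,4],[0,0,0]]])

```text
time: 1.48
eef_pos: [0.4669, 0.1211, 0.2954]
tcp_rot: [0.084, 0.996, 0.0, 0.0]
contact_force: [0.4, 0.9, 0.6]
opening: 1.001
finger_force: 0.0
```

Emit:
step_arm(increments=[[[18,-33,4],[0,0,0]],[[15,-33,4],[0,0,0]],[[0,0,0],[0,0,0]],[[0,0,0],[0,0,0]]])

```text
time: 1.82
eef_pos: [0.4999, 0.0554, 0.3031]
tcp_rot: [0.086, 0.996, 0.0, -0.0]
contact_force: [0.3, -0.1, 0.7]
opening: 0.999
finger_force: 0.0
```

Run:
```python
from h import *
s=readout.get_state();print(s['time'],s['eef_pos'],s['tcp_rot'],s['qpos'])
snap('wrist','w1.png')
im=cv2.imread('pics/w1.png');cv2.imwrite('pics/w1b.png',cv2.resize(im,(800,500)))
```

```text
1.8167 [0.49991976 0.05544832 0.30306108] [ 8.56551354e-02  9.96324756e-01  1.64770760e-04 -3.88178794e-04] [-9.16740813e-02 -1.49316063e-01  1.90592095e+00  3.30587397e-04
  1.38576607e+00 -1.49101090e+00]
```

View pics/w1b.png

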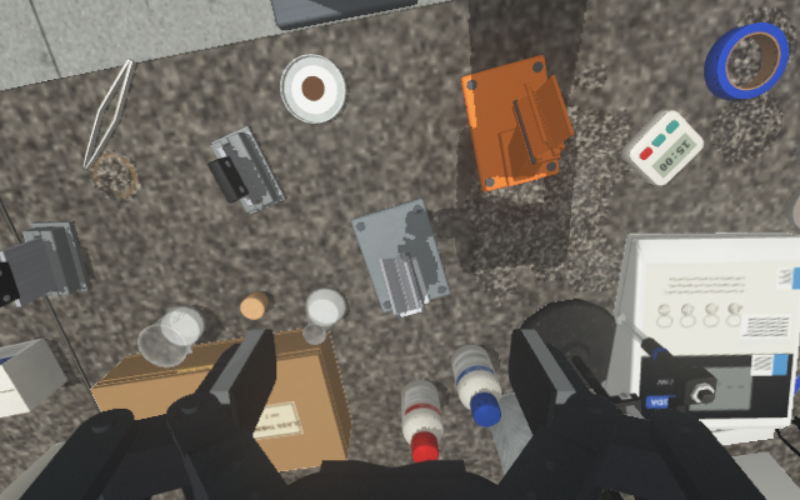

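The wrist picture shows the clip at (402,285), its base plate at (402,255), the orange decoy at (520,130), and the tall panel at the left edge (40,265). Enlarging the clip.

Run:
```python
import cv2
im=cv2.imread('pics/w1.png')
cv2.imwrite('pics/w1c.png',cv2.resize(im[190:260,280:365],None,fx=8,fy=8,interpolation=cv2.INTER_CUBIC))
```

```text
(no output)
```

View pics/w1c.png

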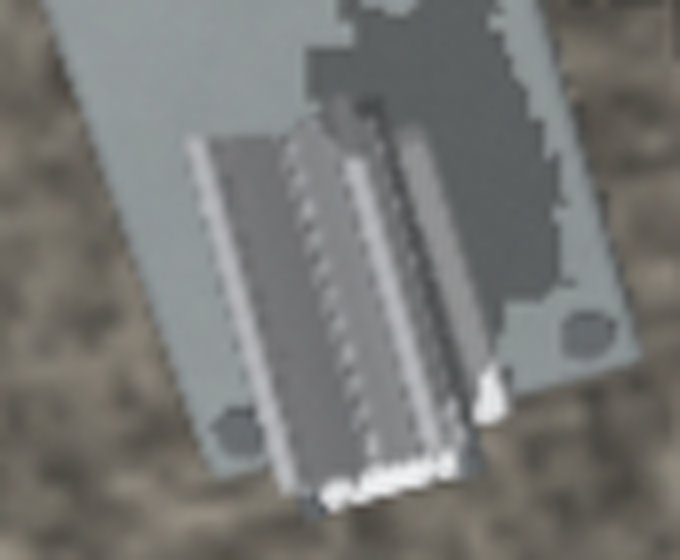

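Lips of the clip: left lip, crop (200,142) to (289,490); right lip (355,160) to (438,452); the nip is dashed between (290,145) and (375,450); base edge (215,470) to (640,355).

Run:
```python
from h import *
np.set_printoptions(precision=4,suppress=True)
f=lambda x,y,z:onz('wrist',280+x/8-.5+.06,190+y/8-.5+.06,z)
ln,lf,rn,rf=f(200,142,.105),f(289,490,.1285),f(355,160,.105),f(438,452,.1285)
print(ln,lf,rn,rf)
for a,b in((ln,lf),(rn,rf)):
    d=b-a;print(np.degrees(np.arctan2(d[1],d[0])),np.linalg.norm(d))
print('mean',(ln+lf+rn+rf)/4)
n1,n2=f(290,145,.085+.018*.883-.0117),f(375,450,.085+.018*.883+.0117);print('nip',(n1+n2)/2,n2-n1)
a,b,c=f(45,0,.01),f(215,470,.01),f(640,355,.01)
print(np.degrees(np.arctan2(*(b-a)[1::-1])),np.degrees(np.arctan2(*(c-b)[1::-1])))
```

```text
[0.5379 0.0403 0.105 ] [0.5808 0.0454 0.1285] [0.5441 0.061  0.105 ] [0.5786 0.066  0.1285]
6.793090499917459 0.04921195385930438
8.33631794057646 0.04202876773563525
mean [0.5603 0.0532 0.1167]
nip [0.5654 0.0543 0.1009] [0.0387 0.0055 0.0234]
7.9891791017400315 96.97000490018284
```

Emit:
step_arm(increments=[[[0,-40,0],[0,0,0]],[[0,-40,0],[0,0,0]],[[0,-40,0],[0,0,0]],[[0,-40,0],[0,0,0]],[[0,0,0],[0,0,0]],[[0,0,0],[0,0,0]]])

```text
time: 2.37
eef_pos: [0.4991, -0.1031, 0.3028]
tcp_rot: [0.085, 0.996, 0.0, -0.0]
contact_force: [0.1, 0.6, -0.5]
opening: 0.997
finger_force: 0.0
```

Run:
```python
from h import *
s=readout.get_state();print(s['time'],s['eef_pos'],s['tcp_rot'])
snap('wrist','w2.png')
c=np.array([.563,.045,.117]);print([ (ray('wrist',u,v)) for u,v in((320,200),)])
im=cv2.imread('pics/w2.png')
A=cv2.resize(im[150:290,380:520],None,fx=4,fy=4,interpolation=cv2.INTER_CUBIC)
B=cv2.resize(im[150:290,40:100],None,fx=4,fy=4,interpolation=cv2.INTER_CUBIC)
cv2.imwrite('pics/w2b.png',cv2.resize(im,(800,500)))
```

```text
2.3667 [ 0.49913434 -0.10308713  0.30279883] [ 8.46675454e-02  9.96409015e-01  4.82305329e-04 -4.98491729e-04]
[(array([ 0.41911353, -0.08777195,  0.44576047]), array([ 0.31508619, -0.03398546, -0.94845437]))]
```

View pics/w2b.png

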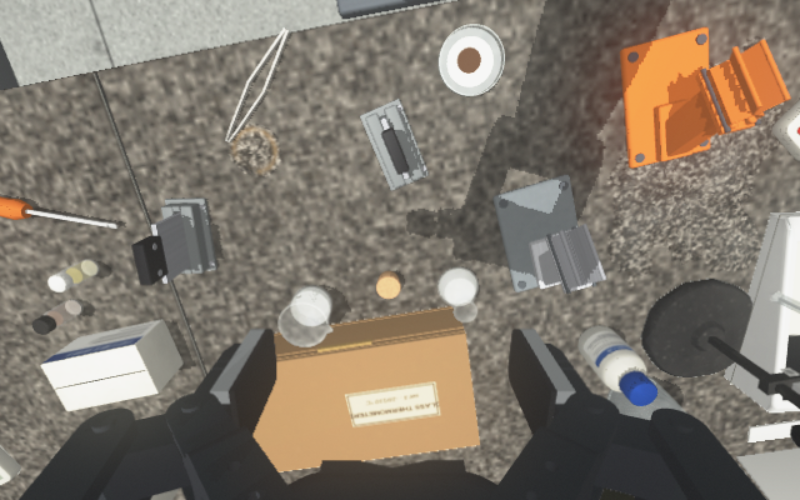

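The second wrist picture shows the tall panel at (175,240), its black bar at (150,258), the clip at (570,258), the beaker at (305,310) and the flask at (460,290). Moving to hover over the bar.

Emit:
step_arm(increments=[[[2,-33,-10],[0,0,0]],[[2,-33,-10],[0,0,0]],[[2,-33,-15],[0,0,0]],[[2,-33,-15],[0,0,0]],[[2,-33,-15],[0,0,0]],[[2,-33,-15],[0,0,0]],[[0,-31,-15],[0,0,0]],[[0,0,-8],[0,0,0]]])

```text
time: 3.08
eef_pos: [0.5116, -0.3337, 0.198]
tcp_rot: [0.084, 0.996, -0.0, -0.001]
contact_force: [-0.6, 0.6, 0.0]
opening: 1.002
finger_force: 0.0
```

Emit:
step_arm(increments=[[[0,0,0],[0,0,0]],[[0,0,0],[0,0,0]]])

```text
time: 3.25
eef_pos: [0.5121, -0.3296, 0.1997]
tcp_rot: [0.083, 0.997, 0.001, -0.001]
contact_force: [0.2, -0.5, 1.4]
opening: 0.996
finger_force: 0.0
```

Run:
```python
from h import *
np.set_printoptions(precision=4,suppress=True)
s=readout.get_state();print(s['time'],s['eef_pos'],s['tcp_rot'])
im=snap('wrist','w3.png')
roi=im[120:290,230:400]
m=(roi.max(2)<45).astype(np.uint8)
n,l,st,ce=cv2.connectedComponentsWithStats(m)
for i in range(1,n):
    if st[i,4]>150:
        c=cv2.findContours((l==i).astype(np.uint8),0,1)[0][0]+[230,120]
        r=cv2.minAreaRect(c);b=cv2.boxPoints(r);print(st[i],r)
        print(np.array([onz('wrist',*p,.101) for p in b]),onz('wrist',*r[0],.101))
cv2.imwrite('pics/w3c.png',cv2.resize(im[120:290,230:400,::-1],None,fx=3.5,fy=3.5,interpolation=cv2.INTER_CUBIC))
```

```text
3.25 [ 0.5121 -0.3296  0.1997] [ 0.0826  0.9966  0.0009 -0.0007]
```

View pics/w3c.png

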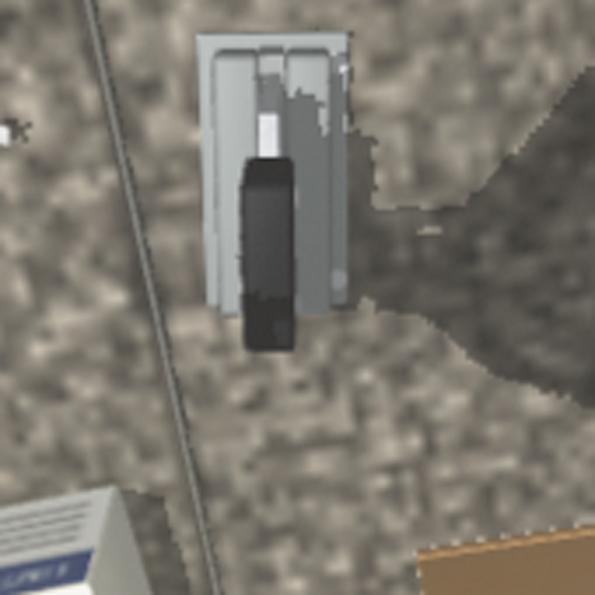

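The crop shows the bar's top face at crop (243–295, 185–350), i.e. centre at wrist pixel (306.9,196.6), lined up with the tool axis.

Run:
```python
from h import *
np.set_printoptions(precision=4,suppress=True)
P=[onz('wrist',230+x/3.5-.4,120+y/3.5-.4,.101) for x,y in((269,267.5),(243,185),(244,350),(295,185),(294,350))]
print(np.array(P));s=readout.get_state();R=Ro.from_quat(s['tcp_rot']).as_matrix();print(R)
print('bar yaw',[np.degrees(np.arctan2(*(b-a)[1::-1])) for a,b in((P[1],P[2]),(P[3],P[4]))])
print(s['eef_pos'], P[0]-s['eef_pos'])
```

```text
[[ 0.508  -0.3343  0.101 ]
 [ 0.4885 -0.3366  0.101 ]
 [ 0.5266 -0.3433  0.101 ]
 [ 0.4904 -0.3255  0.101 ]
 [ 0.5285 -0.332   0.101 ]]
[[-0.9864  0.1643  0.0002]
 [ 0.1643  0.9864  0.0005]
 [-0.0002  0.0005 -1.    ]]
bar yaw [np.float64(-9.942597075674282), np.float64(-9.791931054264381)]
[ 0.5124 -0.3298  0.2007] [-0.0044 -0.0045 -0.0997]
```

Emit:
step_arm(increments=[[[-3,-4,-20],[0,0,-0.007]],[[0,0,-25],[0,0,0]],[[0,0,-25],[0,0,0]],[[0,0,-25],[0,0,0]],[[0,0,-25],[0,0,0]],[[0,0,-13],[0,0,0]],[[0,0,0],[0,0,0]]])

```text
time: 3.88
eef_pos: [0.5076, -0.3332, 0.0648]
tcp_rot: [0.086, 0.996, 0.002, -0.002]
contact_force: [0.1, 0.6, -0.1]
opening: 1.004
finger_force: 0.0
```

Emit:
step_arm(increments=[[[0,0,0],[0,0,0]],[[0,0,0],[0,0,0]],[[0,0,0],[0,0,0]],[[0,0,0],[0,0,0]],[[0,0,0],[0,0,0]],[[0,0,0],[0,0,0]],[[0,0,0],[0,0,0]],[[0,0,0],[0,0,0]]], fingers=-1, grip_force=80)

```text
time: 4.55
eef_pos: [0.509, -0.3361, 0.0683]
tcp_rot: [0.087, 0.996, 0.0, 0.0]
contact_force: [-1.2, 2.1, 5.2]
opening: 0.131
finger_force: 78.5
```

Emit:
step_arm(increments=[[[0,0,0],[0,0,0]],[[0,0,0],[0,0,0]],[[0,0,0],[0,0,0]]])

```text
time: 4.8
eef_pos: [0.509, -0.3361, 0.0684]
tcp_rot: [0.087, 0.996, 0.0, 0.0]
contact_force: [-1.0, 2.8, 5.4]
opening: 0.127
finger_force: 78.5
```

```bash
cat > goal.py <<'E'
from h import *
np.set_printoptions(precision=4,suppress=True)
psi,t=np.radians(7.5),np.radians(28)
cy=np.array([-np.sin(psi),np.cos(psi),0]);h=np.array([np.cos(psi),np.sin(psi),0]);k=np.array([0,0,1.])
cx=h*np.cos(t)+k*np.sin(t);cz=-h*np.sin(t)+k*np.cos(t)
M=np.array([.5605,.0535,.1168]);O=M-.036*cz
RT=np.c_[-cx,cy,-cz]
E
python3 - <<'E'
from goal import *
s=readout.get_state();R=Ro.from_quat(s['tcp_rot']).as_matrix()
print(O,cx,cy,cz,'rotvec',Ro.from_matrix(RT@R.T).as_rotvec())
for d in(.148,.1,.0624):print(d,O+d*cz,(O+d*cz-s['eef_pos'])*1000)
E
```

```text
[0.5773 0.0557 0.085 ] [0.8754 0.1152 0.4695] [-0.1305  0.9914  0.    ] [-0.4655 -0.0613  0.8829] rotvec [-0.011  -0.4897  0.2996]
0.148 [0.5084 0.0466 0.2157] [ -0.6534 382.7077 147.3296]
0.1 [0.5307 0.0496 0.1733] [ 21.6884 385.6491 104.9481]
0.0624 [0.5482 0.0519 0.1401] [ 39.1896 387.9532  71.7493]
```

Emit:
step_arm(increments=[[[0,0,5],[0,0,0]],[[0,0,15],[0,0,0]],[[0,0,25],[0,0,0]],[[0,0,35],[0,0,0]],[[0,0,40],[0,0,0]],[[0,0,40],[0,0,0]],[[0,0,30],[0,0,0]],[[0,0,15],[0,0,0]]])

```text
time: 5.47
eef_pos: [0.5096, -0.3375, 0.2779]
tcp_rot: [0.087, 0.996, -0.003, 0.003]
contact_force: [-0.3, -0.8, -0.4]
opening: 0.131
finger_force: 77.9
```

Emit:
step_arm(increments=[[[0,25,0],[0,0,0]],[[0,35,0],[0,0,0]],[[0,38,0],[-0.002,-0.07,0.043]],[[0,38,0],[-0.002,-0.07,0.043]],[[0,38,0],[-0.002,-0.07,0.043]],[[0,38,0],[-0.002,-0.07,0.043]],[[0,38,0],[-0.002,-0.07,0.043]],[[0,38,0],[-0.001,-0.07,0.043]]])

```text
time: 6.13
eef_pos: [0.5078, -0.0466, 0.2717]
tcp_rot: [-0.043, 0.977, 0.013, 0.209]
contact_force: [0.2, 0.1, -2.1]
opening: 0.127
finger_force: 77.9
```

Emit:
step_arm(increments=[[[0,38,0],[0,-0.07,0.042]],[[0,35,-10],[0,0,0]],[[0,22,-20],[0,0,0]],[[0,0,-20],[0,0,0]],[[0,0,-8],[0,0,0]],[[0,0,0],[0,0,0]],[[0,0,0],[0,0,0]],[[0,0,0],[0,0,0]]])

```text
time: 6.8
eef_pos: [0.5095, 0.046, 0.2157]
tcp_rot: [-0.063, 0.968, 0.015, 0.242]
contact_force: [0.4, 0.4, -0.2]
opening: 0.125
finger_force: 78.3
```

Run:
```python
from goal import *
s=readout.get_state();R=Ro.from_quat(s['tcp_rot']).as_matrix()
print(s['time'],s['eef_pos'],s['contact_force'],s['qpos'])
print('rotvec',Ro.from_matrix(RT@R.T).as_rotvec(),(O+.148*cz-s['eef_pos'])*1000)
im=snap('wrist','w4.png')
cv2.imwrite('pics/w4c.png',cv2.resize(im[60:360,130:500,::-1],None,fx=2,fy=2,interpolation=cv2.INTER_CUBIC))
```

```text
6.8 [0.5095 0.046  0.2157] [ 0.4097  0.384  -0.2168] [-0.1799 -0.3377  2.2717  0.2107  0.7478 -2.0014]
rotvec [0.001  0.0019 0.0017] [-1.0829  0.6834 -0.0069]
```

View pics/w4c.png

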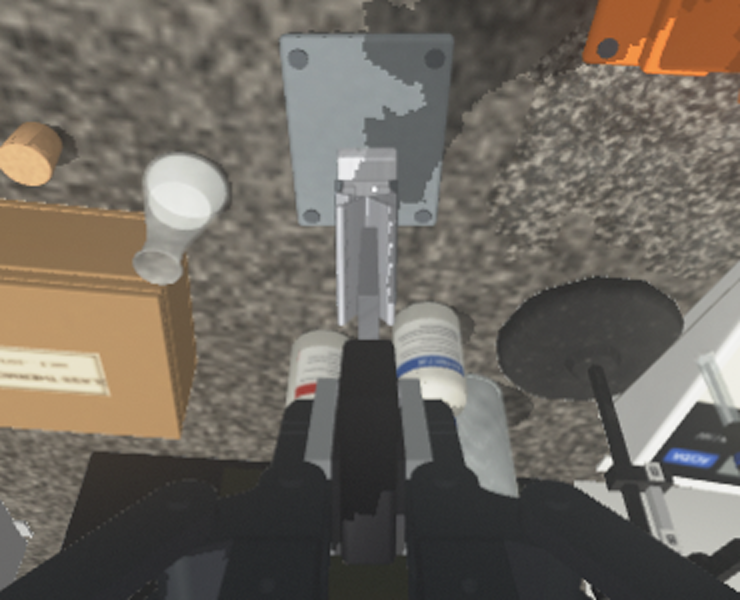

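The panel's lower near corner is at crop (369,228). The lips run (340,190)–(343,322) and (395,195)–(392,320), with the nip at x≈367, so they are parallel and about 1 mm off. Computing the offsets.

Run:
```python
from goal import *
def pl(x,y,P):
    e,d=ray('wrist',130+x/2-.25,60+y/2-.25);return e+d*((P-e)@cz)/(d@cz)
s=readout.get_state();E=s['eef_pos']-.0624*cz
for n,x,y in(('ln',340,188),('lf',343,322),('rn',395,193),('rf',392,322)):
    p=pl(x,y,M)-M;print(n,p@cx*1e3,p@cy*1e3)
p=pl(369,228,E)-E;print('panel near corner in tool',p@cx*1e3,p@cy*1e3)
print('edge rel M',(E-M)@cx*1e3,(E-M)@cy*1e3,(E-M)@cz*1e3)
```

```text
ln -33.09599807732734 -11.584219091751113
lf 23.50682746546442 -11.128751854378786
rn -31.119379951287303 9.984990359991903
rf 23.491766365613568 9.418809204801825
panel near corner in tool -30.442463338212846 0.7458471536071702
edge rel M 1.124883827484223 -0.8896964796632043 49.345284235686236
```

Emit:
step_arm(increments=[[[-2.5,-1,-1.5],[0.001,0.002,0.002]],[[4.7,0.6,-8.8],[0,0,0]],[[4.7,0.6,-8.8],[0,0,0]],[[4.7,0.6,-8.8],[0,0,0]],[[4.7,0.6,-8.8],[0,0,0]],[[2.3,0.3,-4.4],[0,0,0]],[[0,0,0],[0,0,0]],[[0,0,0],[0,0,0]]])

```text
time: 7.52
eef_pos: [0.5272, 0.0485, 0.1729]
tcp_rot: [-0.064, 0.968, 0.016, 0.24]
contact_force: [-0.1, 0.1, -1.8]
opening: 0.124
finger_force: 78.4
```

Run:
```python
from goal import *
s=readout.get_state();E=s['eef_pos']-.0624*cz
print(s['time'],s['contact_force'],'edge rel M',(E-M)@cx*1e3,(E-M)@cy*1e3,(E-M)@cz*1e3)
im=snap('wrist','w5.png')
cv2.imwrite('pics/w5c.png',cv2.resize(im[110:260,230:400,::-1],None,fx=4,fy=4,interpolation=cv2.INTER_CUBIC))
```

```text
7.5167 [-0.0814  0.128  -1.8412] edge rel M -3.411749444054655 -0.5914754042340129 2.9388039883357018
```

View pics/w5c.png

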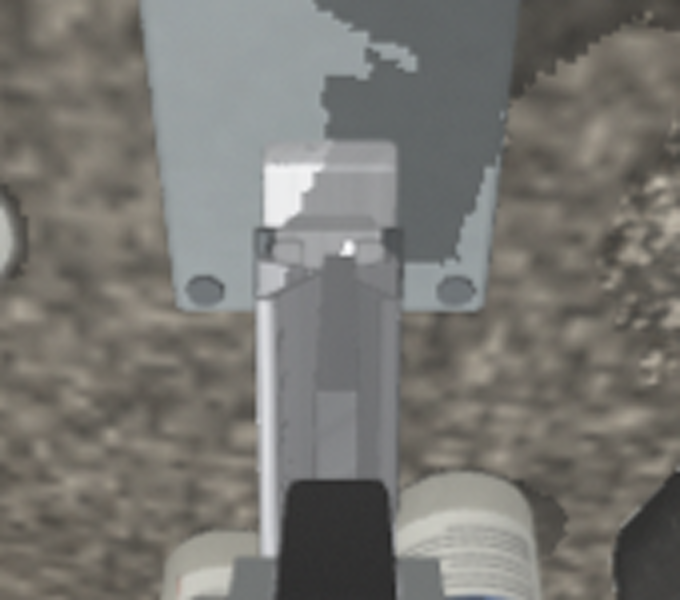

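Run:
```python
from goal import *
def pl(x,y,P):
    e,d=ray('wrist',230+x/4-.4,110+y/4-.4);return e+d*((P-e)@cz)/(d@cz)
s=readout.get_state();E=s['eef_pos']-.0624*cz
for n,x,y in(('l',266,300),('r',393,298)):
    p=pl(x,y,M)-M;print(n,p@cx*1e3,p@cy*1e3)
p=pl(338.5,255,E)-M;print('corner',p@cx*1e3,p@cy*1e3)
```

```text
l -25.406795029564304 -11.718542794893166
r -25.779677388998596 9.292804519476372
corner -33.88393422853309 0.25626460240368293
```

The plate is about 1.5 mm too far to +y and 3 mm too near the robot, so I correct that and press in.

Emit:
step_arm(increments=[[[2.8,-1.2,1.4],[0,0,0]],[[2.3,0.3,-4.4],[0,0,0]],[[2.3,0.3,-4.4],[0,0,0]],[[2.3,0.3,-4.4],[0,0,0]],[[2.3,0.3,-4.4],[0,0,0]],[[2.3,0.3,-4.4],[0,0,0]],[[0,0,0],[0,0,0]]])

```text
time: 8.15
eef_pos: [0.542, 0.0489, 0.152]
tcp_rot: [-0.064, 0.968, 0.016, 0.241]
contact_force: [1.1, -0.6, -1.9]
opening: 0.129
finger_force: 78.3
```

```bash
cat > st.py <<'E'
from goal import *
s=readout.get_state();E=s['eef_pos']-.0624*cz;f=s['contact_force'];R=Ro.from_quat(s['tcp_rot']).as_matrix()
print(s['time'],'F cx,cy,cz',f@cx,f@cy,f@cz,'edge rel M',(E-M)@cx*1e3,(E-M)@cy*1e3,(E-M)@cz*1e3,Ro.from_matrix(RT@R.T).as_rotvec(),s['wrist_torque'],s['opening'])
E
python3 st.py
```

```text
8.15 F cx,cy,cz -0.010041900976018621 -0.7107317732331822 -2.1009031875410935 edge rel M -0.22105573446969443 -2.182584571121306 -22.389513784733726 [-0.0007 -0.0015 -0.0011] [-0.0405  0.0774 -0.1112] 0.12861964783238053
```

Emit:
step_arm(increments=[[[1.4,0.2,-2.6],[0,0,0]],[[1.4,0.2,-2.6],[0,0,0]],[[0,0,0],[0,0,0]],[[0,0,0],[0,0,0]]])

```text
time: 8.48
eef_pos: [0.5442, 0.0493, 0.147]
tcp_rot: [-0.064, 0.968, 0.016, 0.24]
contact_force: [1.0, -0.4, -2.7]
opening: 0.129
finger_force: 78.3
```

```bash
python3 st.py
python3 - <<'E'
from goal import *
im=snap('wrist','w6.png')
s=snap('scene','s6.png')
A=cv2.resize(im[110:260,230:400,::-1],None,fx=3,fy=3,interpolation=cv2.INTER_CUBIC)
B=cv2.resize(s[120:230,250:330,::-1],(int(80*450/110),450),interpolation=cv2.INTER_CUBIC)
cv2.imwrite('pics/w6c.png',np.hstack([A[:450],B])[:, :800])
E
```

```text
8.4833 F cx,cy,cz -0.3872680618921771 -0.5571428893288105 -2.7957756397070725 edge rel M -0.566646984124894 -2.019263688340915 -27.941754060877276 [-0.0006 -0.0024 -0.0016] [-0.1521  0.1617 -0.1228] 0.12854814507451906
```

View pics/w6c.png

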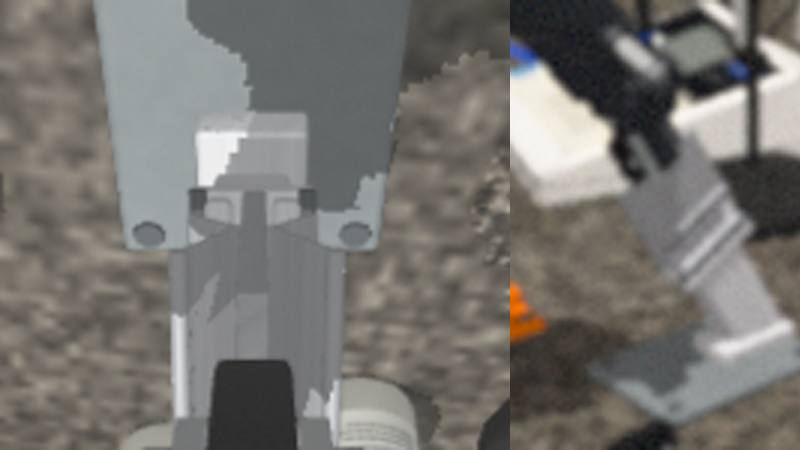

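The last picture shows the plate between the parted leaves, plate centre x≈253 against clip centre 252, so it is well centred. Pressing on to the floor by force.

Emit:
step_arm(increments=[[[1.4,0.2,-2.6],[0,0,0]],[[1.2,0.1,-2.2],[0,0,0]],[[0,0,0],[0,0,0]],[[0,0,0],[0,0,0]]])

```text
time: 8.92
eef_pos: [0.5469, 0.0497, 0.1423]
tcp_rot: [-0.064, 0.968, 0.016, 0.24]
contact_force: [1.6, 0.0, -2.2]
opening: 0.127
finger_force: 78.4
```

```bash
python3 st.py
```

```text
8.9167 F cx,cy,cz 0.38974285188954416 -0.18360163776038202 -2.714677271739246 edge rel M -0.36849739883608773 -2.0360994281059197 -33.289556758513406 [-0.0006 -0.0021 -0.0016] [-0.0642  0.1404 -0.1212] 0.1265591454854809
```

Emit:
step_arm(increments=[[[0.5,0.1,-0.9],[0,0,0]],[[0.5,0,-0.9],[0,0,0]],[[0,0,0],[0,0,0]]])

```text
time: 9.17
eef_pos: [0.5477, 0.0498, 0.141]
tcp_rot: [-0.064, 0.968, 0.016, 0.24]
contact_force: [-4.9, -0.3, 3.0]
opening: 0.126
finger_force: 79.3
```

```bash
python3 st.py
```

```text
9.1667 F cx,cy,cz -2.9229914047680863 0.32480339948179765 4.9437957771353425 edge rel M -0.21630621127645636 -2.027156862645179 -34.820830243100566 [-0.0005 -0.0028 -0.0023] [-0.0887  0.527  -0.1283] 0.12582890636241265
```

Emit:
step_arm(increments=[[[0.5,0.1,-0.9],[0,0,0]],[[0,0,0],[0,0,0]],[[0,0,0],[0,0,0]]])

```text
time: 9.42
eef_pos: [0.5479, 0.0499, 0.1411]
tcp_rot: [-0.065, 0.969, 0.016, 0.24]
contact_force: [-13.0, -2.1, 11.3]
opening: 0.129
finger_force: 81.2
```

```bash
python3 st.py
```

```text
9.4167 F cx,cy,cz -6.285809042312666 -0.3528602710185159 16.166363654231468 edge rel M -0.007544449574494355 -1.9758374519784272 -34.88999216291941 [-0.0002 -0.0036 -0.0033] [-0.2224  1.2087 -0.1658] 0.12874053796167004
```

Emit:
step_arm(increments=[[[0.2,0,-0.8],[0,0,0]],[[0,0,0],[0,0,0]],[[0,0,0],[0,0,0]],[[0,0,0],[0,0,0]]])

```text
time: 9.75
eef_pos: [0.548, 0.0498, 0.1411]
tcp_rot: [-0.065, 0.969, 0.016, 0.24]
contact_force: [-17.7, -3.1, 17.3]
opening: 0.128
finger_force: 82.5
```

```bash
python3 st.py
```

```text
9.75 F cx,cy,cz -7.740357492106335 -0.7747991434953513 23.760893077253723 edge rel M 0.07771592407822954 -1.995942139076372 -34.93759093163522 [-0.     -0.0038 -0.0039] [-0.3205  1.705  -0.1601] 0.12808860999528685
```

Hard stop at 24 N, square within 0.004 rad. Easing off, then letting go.

Emit:
step_arm(increments=[[[-0.7,-0.1,1.3],[0,0,0]],[[0,0,0],[0,0,0]]])

```text
time: 9.92
eef_pos: [0.5478, 0.0497, 0.141]
tcp_rot: [-0.064, 0.968, 0.016, 0.241]
contact_force: [-7.8, -0.5, 7.8]
opening: 0.124
finger_force: 79.7
```

Emit:
step_arm(increments=[[[0,0,0],[0,0,0]],[[0,0,0],[0,0,0]],[[0,0,0],[0,0,0]],[[0,0,0],[0,0,0]],[[0,0,0],[0,0,0]],[[0,0,0],[0,0,0]]], fingers=0)

```text
time: 10.42
eef_pos: [0.5479, 0.0498, 0.1402]
tcp_rot: [-0.064, 0.968, 0.016, 0.24]
contact_force: [0.1, -0.4, 0.5]
opening: 0.501
finger_force: 0.0
```

```bash
python3 st.py
```

```text
10.4167 F cx,cy,cz 0.2606595563331317 -0.37958038417464623 0.45680090934622675 edge rel M -0.47768327207039346 -2.0633313815553227 -35.608276271137555 [-0.0006 -0.0023 -0.0018] [-0.0073  0.2074  0.0022] 0.5008764225198807
```

Emit:
step_arm(increments=[[[-4.7,-0.6,8.8],[0,0,0]],[[-9.3,-1.2,17.7],[0,0,0]],[[-9.3,-1.2,17.7],[0,0,0]],[[-9.3,-1.2,17.7],[0,0,0]],[[-9.3,-1.2,17.7],[0,0,0]],[[-9.3,-1.2,17.7],[0,0,0]],[[0,0,0],[0,0,0]],[[0,0,0],[0,0,0]]])

```text
time: 11.08
eef_pos: [0.4972, 0.043, 0.2388]
tcp_rot: [-0.064, 0.968, 0.016, 0.242]
contact_force: [0.6, -0.7, -0.7]
opening: 0.502
finger_force: 0.0
```

```bash
python3 st.py
python3 - <<'E'
from goal import *
im=snap('wrist','w7.png')
def pl(u,v,P):
    e,d=ray('wrist',u,v);return e+d*((P-e)@cz)/(d@cz)
Of=M-.036*cz; T=Of+.095*cz
def px(P):   # projection by inverse of ray(): small solve
    from scipy.optimize import least_squares
    e,_=ray('wrist',320,200);w=(P-e)/np.linalg.norm(P-e)
    return least_squares(lambda q:ray('wrist',*q)[1]-w,[320,200]).x
c=px(T).astype(int);print('expected bar top px',c)
x0,y0=c[0]-50,c[1]-60
roi=im[y0:y0+120,x0:x0+100]
m=(roi.max(2)<50).astype(np.uint8)
n,l,st,ce=cv2.connectedComponentsWithStats(m)
for i in range(1,n):
    if st[i,4]>100:
        r=cv2.minAreaRect(cv2.findContours((l==i).astype(np.uint8),0,1)[0][0]+[x0,y0]);print(st[i]+[x0,y0,0,0,0],r)
        for p in cv2.boxPoints(r): q=pl(*p,T)-T;print(q@cx*1e3,q@cy*1e3)
E
```

```text
11.0833 F cx,cy,cz 0.09540286607278478 -0.8052412792239672 -0.8140007066466128 edge rel M 0.6871090951831743 -2.163209696894671 75.45919414670276 [-0.      0.001  -0.0015] [-0.0211  0.2547  0.0161] 0.5022099657655854
expected bar top px [315 210]
```

Run:
```python
import cv2,numpy as np
im=cv2.imread('pics/w7.png');g=im.max(2)
print('row210',g[210,270:360:3]);print('row200',g[200,270:360:3]);print('col315',g[140:300:4,315])
for t in(60,75,90,105):
    m=(g<t).astype(np.uint8);n,l,st,_=cv2.connectedComponentsWithStats(m)
    i=l[210,314];print(t,i,st[i])
```

```text
row210 [105 119 115 114 105  97 117 142 133 210 115 134  71  89  86  80  74  69
 119 106 216 156 161 161 162 161 156 151 148  72]
row200 [114 127 136 140 121 109 117 111 106 222 134 143  72  90  86  82  78  73
 130 171 222 112 122 129 115 105 125 139 116 115]
col315 [153 144 110 112 112 134 135 138  53  53  55  85  84  84  83  82  82  80
  79  79  77  75  76  74 108 105 114 109 109 125 138 129 110  89 114 117
 113  54  58  58]
60 0 [     0      0    640    400 212949]
75 0 [     0      0    640    400 201802]
90 249 [305 172  17  66 956]
105 346 [ 301  171   25   78 1185]
```

Run:
```python
from goal import *
im=cv2.imread('pics/w7.png');g=im.max(2)
T=M-.036*cz+.095*cz
def pl(u,v,P):
    e,d=ray('wrist',u,v);return e+d*((P-e)@cz)/(d@cz)
L=[]
for v in range(186,234,4):
    b=np.where(g[v,295:335]<95)[0]+295;r=[x for x in b if 300<x<328];L.append((v,min(r),max(r)))
print(L)
for n,u,v in(('near',314,183.5),('far',314,236)):
    q=pl(u,v,T)-T;print(n,q@cx*1e3,q@cy*1e3)
for v,a,b in L[::3]:
    q=pl((a+b)/2,v,T)-T;w=pl(b+.5,v,T)-pl(a-.5,v,T);print(v,q@cx*1e3,q@cy*1e3,'w',np.linalg.norm(w)*1e3)
```

```text
[(186, np.int64(306), np.int64(321)), (190, np.int64(305), np.int64(321)), (194, np.int64(305), np.int64(321)), (198, np.int64(305), np.int64(321)), (202, np.int64(305), np.int64(321)), (206, np.int64(305), np.int64(321)), (210, np.int64(305), np.int64(321)), (214, np.int64(305), np.int64(321)), (218, np.int64(306), np.int64(320)), (222, np.int64(305), np.int64(322)), (226, np.int64(305), np.int64(321)), (230, np.int64(306), np.int64(320))]
near -20.394910176117257 -1.175288148691204
far 19.75588426296816 -1.099683451244334
186 -18.5784851263021 -1.522303871245524 w 11.213932046262553
198 -9.733633338091174 -1.8646242811335163 w 12.059888326385126
210 -0.6710411587339917 -1.856327897267294 w 12.208914871377218
222 8.618290774059256 -1.4842530900442967 w 13.089245899683128
```

```bash
python3 -c "
from plant import sign_off;print(sign_off())"
```

```text
the job is handed in; nothing more can be done
None
```

The tall panel is pressed between the clip's leaves to a hard stop at 24 N, about 1 mm from the floor's computed depth. It is square and centred to within about 1 mm; I let go and handed the job in at about 11 s, and I didn't re-check the short panel, flask or beaker by camera afterwards.

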